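# Clear the sizing slugs to their shelf and tilt the long reamer out of the half-top box

## Robot

A 6-joint arm with a two-finger parallel gripper is mounted at the origin on the work surface. World frame = base frame: x ahead of the robot, y to its left, z up, the work surface at z = 0. Lengths are in mm, angles in rad, forces in N, time in s.
With the tool pointing down it reaches from about 350 to 975 mm from the base axis. Payload 7.1 kg.
Tool frame: the origin (TCP) lies at the centre of the arm's flange, where the gripper is bolted on; the fingertips stand 182 mm ahead of it and the grasp point (between the pads) lies 163 mm ahead of it; z points along the fingers, y is the line along which they close (so a half turn about z gives the same grasp; the last joint's range is limited). The gripper opens to 88 mm and grips with 3 to 60 N. Pads are 20 mm wide; open, the fingers measure 115 mm over their backs; the gripper's body (75 mm by 178 mm) begins 61 mm behind the grasp point.
Start: joints at [-1.311, 0.423, 1.63, -0, 1.089, -0.019], TCP at [172.02, -600.846, 404.675] pointing down, gripper open.
Joint ranges: [-3, 3], [-0.9, 2.11], [0.09, 2.58], [-1.31, 4.45], [0.11, 2.69], [-2.54, 2.54]. Speed limits (rad/s): [2.39, 2.39, 3.01, 3.14, 3.14, 3.14].

## Interface

Orientations are given as a rotation vector (axis times angle).
In Python, from workcell import readout, get_image, ctrl gives the robot as it stands.
- The arm moves only by the tool step_arm, never from a script. Its argument "targets" is a list that holds one entry, the list of rows, each a list of 7 numbers: the shift along the world's x, y, z as a fraction of full scale, then the turn, a rotation vector about the world's x, y, z as a fraction of full scale, then the opening, from 0 (shut) to 1 (fully open). In form: [[[dx, dy, dz, wx, wy, wz, claw], ...]]. A call has exactly 5 rows; each row shifts and turns the commanded pose from where the row before left it; what a row does not reach is not made up. Full scale, the value 1, is 0.05 m for a shift and 4 degrees for a turn. A row lasts 1/8 s, in which the tool goes at most 62.5 mm and 10.7 degrees, less where a joint would pass 70% of its speed; a pose out of reach is approached as far as the arm can. A call with a number of a shift or a turn outside -1 to 1 is refused whole. A call with a gripper value outside its range is refused whole. The fingers move at their own pace and stop on an object; the grip force is fixed at half the most. Time passes only in rows, so rows that do not move let the fingers close, or fill a call up. It gives the time, the measured TCP pose, the force, the opening and the grip force at its end, in the units of the state.
- readout.get_obs(): the state, without advancing time (a new reading comes with each control period).
- get_image(name): name is "side" or "top"; returns a dict with "pixels" (420x560x3 uint8, red, green, blue), "intrinsics" (3x3 intrinsics, pixels), "k1" (the pictures are not rectified: a ray, as slopes to the right and down, at radius r is drawn at 1 + k1 r^2 times it, then the intrinsics apply), "extrinsics" (4x4, takes a point from world to camera coordinates). Camera axes: x right, y down, z forward; pixel columns grow to the right and rows downward; lengths in mm; the calibration is good to about 2 mm. A picture is of the moment at which its call begins. There is no depth.
- ctrl.close_job(): hands the job in; it is judged then, once.
The state is a dict: "t": time; "qpos": joint angles; "qvel": joint speeds; "joint_torque": joint torques, N m; "ee_pos": TCP position; "orientation": TCP orientation; "ft_force": force on the tool from outside, world axes, zero at the start; "moment": the same for the moment, N m; "width": finger opening in mm; "grasp_force": force on a finger pad.
Only numpy, scipy, OpenCV 4.12 (cv2) and the standard library are available. Lean on these libraries where they do the work, as an engineer would, in place of code of your own. Each camera call takes 0.05 s, during which the arm holds its last target. There are 200 camera calls.

## Task

The long reamer lies in the open walnut box with its nose tucked under the fixed half of the top and a sizing slug standing on either side of its handle. First stand those two slugs on the two empty cork places of the little shelf, one on each, so that the four slugs make a neat upright row; then take the reamer by its black handle, tilt it out through the mouth of the box, and finish while still holding it by the handle, steady, with the whole tool up in the air about a hand's breadth above the box - do not put it down. Leave the two slugs already on the shelf and the blue ball plug, grey rubber grip and black hole gauge where they are.

Things in the scene. Friction and masses are not known exactly. Their poses are not given: they have to be found in the camera images.
- box: Fixed walnut box, outside 136 (x) by 268 (y) by 70 mm high; origin: centre of its underside, z up; numbers in mm from there. Inside x -60 to 60, inner floor at z 8, walls 8 thick, rim at z 62. Fixed top board over the -y half (y -134 to -4, z 62 to 70), hollow beneath it back to y -92. Open mouth over the +y half: 120 wide (x), 130 long (y -4 to 126, where the end wall begins).
- box_edge (a point): Middle of the lower edge of the fixed top board where the mouth begins (box x 0, y -4, z 62 mm). The small lid of the mouth is hinged above it and stands open, folded back about 180 degrees flat over the fixed top: an 8 mm board at z 70 to 78, 138 mm long, overhanging the box's -y end by 8 mm and up to 20 mm higher there; light, stiff hinge.
- reamer: Chrome pilot reamer, 200 mm long, about 200 g, axis along its y; origin on the axis at mid-length, centre of mass at about y 10 mm. Octagonal black handle 18 mm across flats, y 15 to 100 mm; neck 12 mm diameter, y -15 to 15; fluted cutter 18 mm diameter, y -75 to -15; pilot nose 13 mm diameter, y -100 to -75. Starts level on the box floor, axis 9 mm above it, its y along the box's y within 0.02 rad.
- reamer_handle (a point): Middle of the reamer's handle, on the axis (57.5 mm from the reamer's origin towards +y). The handle's flat sides face the box's +x and -x; once the slugs are gone there are about 50 mm free on both of these sides.
- reamer_butt (a point): Centre of the handle's free end, on the axis (100 mm from the origin towards +y). It starts about 8 mm from the inner face of the box's end wall, so the tool cannot be slid out level. Raised some 20 to 25 degrees, nose near the floor, the tool fits between the fixed top's edge and the end wall and can be drawn out along its own axis.
- reamer_nose (a point): Tip of the pilot nose, on the axis (100 mm from the origin towards -y). It starts some 78 mm in under the fixed top, so the tool cannot be lifted straight up.
- slug_red: Red plastic sizing slug: an upright cylinder, 32 mm diameter, 52 mm tall, 50 g, dark spot on its flat solid top. Origin: centre of its underside. To go on the shelf. Starts on the box's floor (top 2 mm below the rim), on the +x or -x side of the reamer's handle, about 9 mm from it and from the side wall: fingers fit only on its +y and -y sides (box axes), 36 mm or more free.
- slug_yellow: Yellow plastic sizing slug: an upright cylinder, 32 mm diameter, 52 mm tall, 50 g, dark spot on its flat solid top. Origin: centre of its underside. To go on the shelf. Starts on the box's floor (top 2 mm below the rim), on the +x or -x side of the reamer's handle, about 9 mm from it and from the side wall: fingers fit only on its +y and -y sides (box axes), 36 mm or more free.
- slug_white: White plastic sizing slug: an upright cylinder, 32 mm diameter, 52 mm tall, 50 g, dark spot on its flat solid top. Origin: centre of its underside. Stands on the shelf from the start, on one of its places; leave it there.
- slug_green: Green plastic sizing slug: an upright cylinder, 32 mm diameter, 52 mm tall, 50 g, dark spot on its flat solid top. Origin: centre of its underside. Stands on the shelf from the start, on one of its places; leave it there.
- shelf: Fixed low walnut shelf, 64 mm deep (x), 200 mm long (y), top 36 mm above its origin (centre of its underside). A lip 4 mm thick, 10 mm high runs along its +x edge. Four flush cork places, 38 mm diameter, in a row along y at x -2, y -69, -23, 23, 69 mm: two empty, two carrying the white and the green slug. Neighbours in the row stand 14 mm apart: fingers go on the +x and -x sides.
- place_a: One of the two empty cork places: origin at its centre, on the shelf's top surface. Which of the four places it is differs.
- place_b: The other empty cork place: origin at its centre, on the shelf's top surface.
- ball_plug: Blue resin ball plug, 38 mm diameter, 36 mm tall, standing on the counter; origin: centre of its underside. Leave alone.
- rubber_grip: Grey rubber finger grip, a tube 29 mm diameter, 30 mm tall, standing on the counter; origin: centre of its underside. Leave alone.
- hole_gauge: Black steel stepped hole gauge, 42 mm diameter at the foot, 68 mm tall, standing on the counter; origin: centre of its underside. Leave alone.
Things that resemble listed ones, but are neither listed nor needed, are in the scene too. There is more than one size of the slug_green; the job needs the largest.

How it is judged:
By the outcome, as a careful person would: the job done as asked, in the order asked, and still so for the second after the job is handed in, while the arm keeps its last pose, push and grip.
It also fails if it takes over 62 s, if anything falls off the work surface, if the arm or the gripper's body presses on something with over 40 N, if the wrist force passes 120 N, or if a joint passes its speed limit or range.

## Working session

There is one attempt and no reset: what is moved stays moved. The work goes in short steps, Python scripts to look and compute and a tool call to move; the robot and the scene stay as the last step left them, time stands still between calls to the robot, and variables do not carry over. Pictures are saved under pics/ and viewed, at most 10 in all, crops included, and the job is handed in when it is done.

Besides the shell and the picture viewer there is one more tool, called after "Request:" by a JSON object that holds its "op" and its "data", one argument or row to a line. step_arm: Moves the arm, as the interface text tells. Shift numbers are shares of 0.05 m and turn numbers shares of 4 degrees, none past 1 either way. Its arguments: {"type":"object","properties":{"targets":{"type":"array"}},"required":["targets"]}

```bash
ls; mkdir -p pics
cat > h.py <<'E'
import numpy as np, cv2
from workcell import readout, get_image, ctrl
def cam(n):
    d=get_image(n); d['K']=np.array(d['intrinsics'],float); d['E']=np.array(d['extrinsics'],float); d['px']=np.array(d['pixels'],np.uint8); return d
def ray(d,u,v):
    K=d['K']; a=np.array([(u-K[0,2])/K[0,0],(v-K[1,2])/K[1,1]]); s=a.copy()
    for _ in range(30): s=a/(1+d['k1']*(s@s))
    R=d['E'][:3,:3]; t=d['E'][:3,3]
    return -R.T@t, R.T@np.array([s[0],s[1],1])
def onz(d,u,v,z):
    o,r=ray(d,u,v); return o+r*(z-o[2])/r[2]
def proj(d,p):
    c=d['E'][:3,:3]@np.array(p,float)+d['E'][:3,3]; s=c[:2]/c[2]; s=s*(1+d['k1']*(s@s)); return d['K'][:2,:2]@s+d['K'][:2,2]
def save(d,name,crop=None,f=1):
    i=d['px'][:,:,::-1]
    if crop: x0,y0,x1,y1=crop; i=i[y0:y1,x0:x1]
    i=cv2.resize(i,None,fx=f,fy=f,interpolation=cv2.INTER_CUBIC); cv2.imwrite('pics/'+name+'.png',i)
E
python3 - <<'E'
from h import *
for n in('top','side'):
    d=cam(n); save(d,n+'0',None,1.4); o,_=ray(d,280,210); print(n,o.round(),d['K'].round(1).tolist(),d['k1'],d['E'][:3,:3].round(2).tolist())
print(readout.get_obs())
E
```

```text
pics
top [465. -14. 855.] [[382.8, 0.0, 278.6], [0.0, 382.8, 205.1], [0.0, 0.0, 1.0]] 0.006421298330242466 [[-0.03, -1.0, 0.01], [-0.99, 0.03, -0.13], [0.13, -0.01, -0.99]]
side [190. 349. 602.] [[401.1, 0.0, 279.9], [0.0, 401.1, 205.1], [0.0, 0.0, 1.0]] -0.02333237690875529 [[-0.69, -0.72, -0.02], [-0.52, 0.51, -0.68], [0.5, -0.46, -0.73]]
{'t': 0.1, 'qpos': array([-1.31099191e+00,  4.23796924e-01,  1.63060298e+00, -8.07563281e-06,
        1.08858038e+00, -1.89782730e-02]), 'qvel': array([ 3.91542227e-04, -1.42100891e-03, -2.82364272e-03,  2.32972989e-04,
       -1.01470487e-04,  5.77575063e-05]), 'joint_torque': array([ 1.52571451e-03, -5.45612669e+01, -2.74326253e+01,  6.45703333e-02,
        1.88088545e-02, -1.97099160e-05]), 'ee_pos': array([ 171.96503101, -600.6225163 ,  403.96311421]), 'orientation': array([-3.10975735e+00, -4.36308645e-01,  2.72863199e-04]), 'ft_force': array([ 0.01584103, -0.34324786, -0.02832554]), 'moment': array([ 0.0151092 , -0.00576183, -0.02036734]), 'grasp_force': 0.0, 'width': 88.02241670295363}
```

View pics/top0.png

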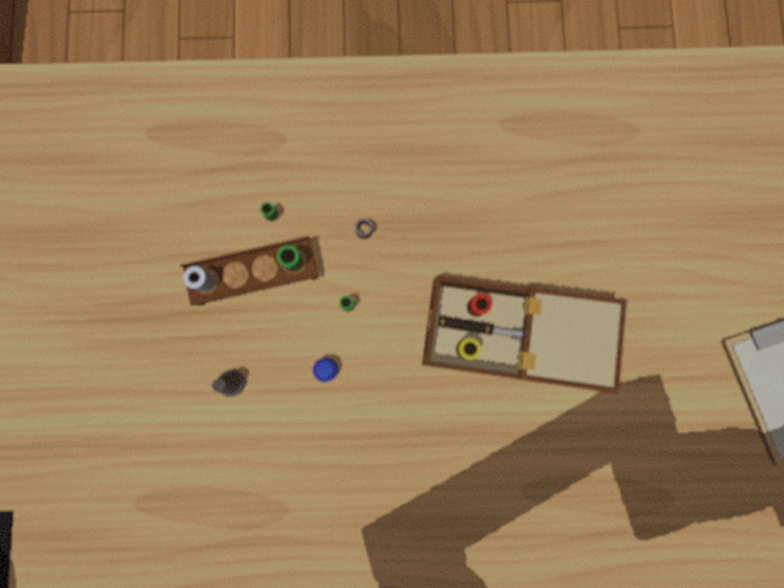

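View pics/side0.png

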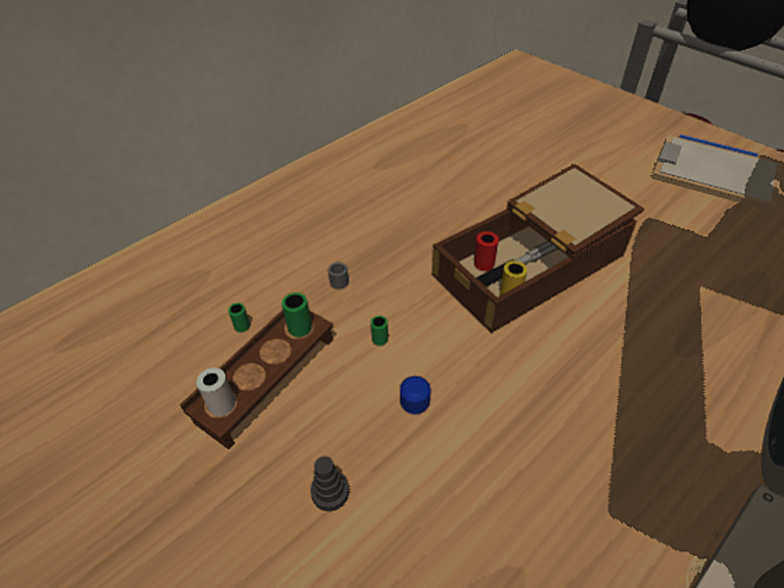

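Top view (shown at 1.4x): shelf slugs are white (197,278) and green (289,257), with empty corks at (235,275) and (264,266). Red is at (481,303) on the box's +x side, yellow at (470,348) on the -x side, and the reamer handle runs (440,321)–(493,330). There are three greens: the shelf one (289,257) is the largest and matches slug_green. The small ones at (268,211) and (347,302) are decoys. None of them needs touching.

```bash
cat > m.py <<'E'
from h import *
def dark(d,u,v,r,th=60):
    g=d['px'].max(2); u,v=int(u),int(v); w=(g[v-r:v+r+1,u-r:u+r+1]<th).astype(np.uint8)
    n,l,s,c=cv2.connectedComponentsWithStats(w)
    k=min(range(1,n),key=lambda i:np.hypot(*(c[i]-r))-0.02*s[i,4]) ; return c[k]+[u-r,v-r],s[k,4]
def tri(d1,p1,d2,p2):
    o1,r1=ray(d1,*p1);o2,r2=ray(d2,*p2);r1/=np.linalg.norm(r1);r2/=np.linalg.norm(r2)
    k=np.linalg.lstsq(np.c_[r1,-r2],o2-o1,rcond=None)[0]; a=o1+k[0]*r1;b=o2+k[1]*r2; return (a+b)/2,np.linalg.norm(a-b)
E
python3 - <<'E'
from m import *
T=cam('top');S=cam('side')
for n,t,s,z in(('red',(481,303),(487,238),60),('yel',(470,348),(515,270),60),('white',(195,276),(211,379),88),('green',(288,256),(295,301),88)):
    a,na=dark(T,t[0]/1.4,t[1]/1.4,6);b,nb=dark(S,s[0]/1.4,s[1]/1.4,7)
    print(n,a.round(1),na,b.round(1),nb,onz(T,*a,z).round(1),onz(S,*b,z).round(1),[x.round(1) if hasattr(x,'round') else x for x in tri(T,a,S,b)])
# cork places: orange-ish brighter than walnut
for d,pts in((T,((235,275),(264,266))),(S,((249,377),(275,351)))):
    for p in pts:
        u,v=int(p[0]/1.4),int(p[1]/1.4); L=d['px'].astype(int)
        ref=L[v-2:v+3,u-2:u+3].reshape(-1,3).mean(0); w=(np.abs(L-ref).max(2)<45).astype(np.uint8)
        m=np.zeros_like(w); r=13; m[v-r:v+r,u-r:u+r]=w[v-r:v+r,u-r:u+r]
        n,l,s,c=cv2.connectedComponentsWithStats(m); k=l[v,u]; print('cork',ref.round(),s[k],c[k].round(1),onz(d,*c[k],36).round(1))
# handle
g=T['px'].max(2); hm=np.zeros_like(g); 
y0,y1,x0,x1=222,243,310,358; hm=(g[y0:y1,x0:x1]<50).astype(np.uint8); n,l,s,c=cv2.connectedComponentsWithStats(hm); k=1+s[1:,4].argmax(); ys,xs=np.where(l==k)
print('handle',s[k]+[x0,y0,0,0,0],onz(T,*(c[k]+[x0,y0]),17).round(1)); print(cv2.minAreaRect(np.c_[xs+x0,ys+y0].astype(np.float32)))
# box corners at rim, visible
for nm,(u,v),z in(('+x+y',(436,276),62),('-x+y',(424,364),62),('hinge+x',(530,287),70),('hinge-x',(521,377),70)): print(nm,onz(T,u/1.4,v/1.4,z).round(1))
for nm,(u,v),z in(('sh',(183,265),46),('sh',(312,238),46),('sh',(192,304),36),('sh',(318,276),36)): print(nm,onz(T,u/1.4,v/1.4,z).round(1))
save(T,'c1',(120,150,460,290),2.3)
E
```

```text
red [343.6 216.5] 31 [347.9 170. ] 36 [ 538.3 -156.2   60. ] [ 538.6 -158.    60. ] [array([ 537.8, -156.1,   61.7]), np.float64(0.7)]
yel [335.4 248.7] 41 [367.9 191.6] 53 [ 472.  -136.1   60. ] [ 472.4 -137.3   60. ] [array([ 471.9, -136. ,   61.4]), np.float64(0.4)]
white [138.2 197.5] 26 [149.7 270.6] 69 [586.  262.1  88. ] [587.  261.6  88. ] [array([585.9, 261.7,  89.3]), np.float64(0.3)]
green [205.  182.4] 61 [209.7 214.9] 93 [613.2 127.3  88. ] [614.2 125.8  88. ] [array([612.7, 126.8,  90. ]), np.float64(0.3)]
cork [156. 117.  78.] [159 186  19  21 302] [167.7 195.9] [595.9 217.3  36. ]
cork [157. 118.  79.] [179 182  20  20 304] [188.6 191.2] [604.9 172.4  36. ]
cork [129.  91.  59.] [166 259  24  20 371] [177.7 268.5] [597. 216.  36.]
cork [128.  91.  58.] [185 242  24  19 349] [196.2 250.6] [605.9 171.2  36. ]
handle [318 228  29   9 109] [ 509.3 -138.1   17. ]
((332.017333984375, 231.88726806640625), (27.97852325439453, 5.245973110198975), 8.746162414550781)
+x+y [580.8 -90.5  62. ]
-x+y [451.  -67.8  62. ]
hinge+x [ 559.3 -228.1   70. ]
hinge-x [ 428.5 -206.9   70. ]
sh [610.8 293.5  46. ]
sh [647.5  96.5  46. ]
sh [551.7 282.4  36. ]
sh [589.6  89.2  36. ]
```

View pics/c1.png

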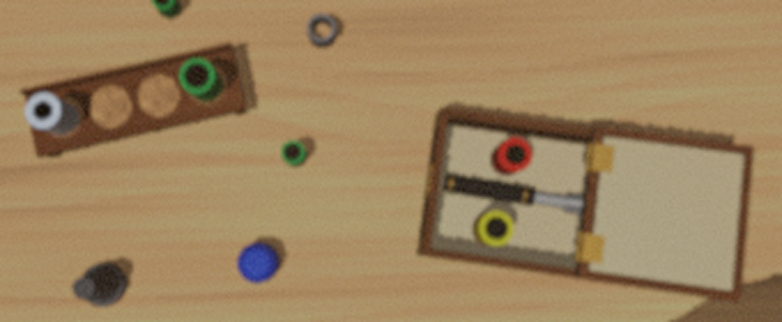

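The crop confirms this. The row pitch also checks out (white to green 137.5 mm, expected 138), and red and yellow sit at box x of about ±34. Moving above red now.

Request:
{"op": "step_arm", "data": {
  "targets": [
    [[0.73,0.89,-0.2,0,0,-0.635,0.73],[0.73,0.89,-0.2,0,0,-0.635,0.73],[0.73,0.89,-0.2,0,0,-0.635,0.73],[0.73,0.89,-0.2,0,0,-0.635,0.73],[0.73,0.89,-0.2,0,0,-0.635,0.73]]
  ]
}}

```text
t: 0.82
ee_pos: [355.4, -376.9, 354.5]
orientation: [3.14, 0.087, 0.0]
ft_force: [0.1, -0.0, 0.1]
width: 63.9
grasp_force: 0.0
```

Request:
{"op": "step_arm", "data": {
  "targets": [
    [[0.73,0.89,-0.2,0,0,-0.635,0.73],[0.73,0.89,-0.2,0,0,-0.635,0.73],[0.73,0.89,-0.2,0,0,-0.635,0.73],[0.73,0.89,-0.2,0,0,-0.635,0.73],[0.73,0.89,-0.2,0,0,-0.635,0.73]]
  ]
}}

```text
t: 1.45
ee_pos: [538.1, -154.2, 304.4]
orientation: [3.131, -0.26, 0.0]
ft_force: [1.0, -0.8, 0.3]
width: 64.0
grasp_force: 0.0
```

Request:
{"op": "step_arm", "data": {
  "targets": [
    [[0,0,0,0,0,0,0.73],[0,0,0,0,0,0,0.73],[0,0,0,0,0,0,0.73],[0,0,0,0,0,0,0.73],[0,0,0,0,0,0,0.73]]
  ]
}}

```text
t: 2.08
ee_pos: [536.7, -156.6, 304.9]
orientation: [3.131, -0.26, 0.0]
ft_force: [-0.3, -0.2, 0.3]
width: 64.1
grasp_force: 0.0
```

Request:
{"op": "step_arm", "data": {
  "targets": [
    [[0.03,0,-0.47,0,0,0,0.73],[0,0,-0.47,0,0,0,0.73],[0,0,-0.47,0,0,0,0.73],[0,0,-0.47,0,0,0,0.73],[0,0,0,0,0,0,0.73]]
  ]
}}

```text
t: 2.7
ee_pos: [537.7, -155.9, 209.4]
orientation: [-3.13, 0.259, 0.005]
ft_force: [-0.6, 0.7, 1.5]
width: 64.0
grasp_force: 0.0
```

Request:
{"op": "step_arm", "data": {
  "targets": [
    [[0,0,0,0,0,0,0.2],[0,0,0,0,0,0,0.2],[0,0,0,0,0,0,0.2],[0,0,0,0,0,0,0.2],[0,0,0,0,0,0,0.2]]
  ]
}}

```text
t: 3.32
ee_pos: [538.8, -155.9, 211.3]
orientation: [3.131, -0.258, 0.001]
ft_force: [-2.2, -0.5, 6.8]
width: 30.9
grasp_force: 30.0
```

Request:
{"op": "step_arm", "data": {
  "targets": [
    [[0,0,0.8,0,0,0,0.2],[0,0,0.8,0,0,0,0.2],[0,0,0.8,0,0,0.988,0.2],[0.042,0.276,0,0,0,0.988,0.2],[0.042,0.276,0,0,0,0.988,0.2]]
  ]
}}

```text
t: 3.95
ee_pos: [542.7, -128.0, 331.4]
orientation: [3.141, 0.069, 0.002]
ft_force: [0.4, -0.2, -0.7]
width: 31.3
grasp_force: 30.0
```

Request:
{"op": "step_arm", "data": {
  "targets": [
    [[0.042,0.276,0,0,0,0.988,0.2],[0.042,0.276,0,0,0,0.988,0.2],[0.042,0.276,0,0,0,0.988,0.2],[0.042,0.276,0,0,0,0.988,0.2],[0.042,0.276,0,0,0,0.988,0.2]]
  ]
}}

```text
t: 4.58
ee_pos: [553.1, -58.7, 330.5]
orientation: [-3.082, -0.608, 0.001]
ft_force: [-0.7, -0.3, -0.6]
width: 31.6
grasp_force: 30.0
```

Request:
{"op": "step_arm", "data": {
  "targets": [
    [[0.042,0.276,0,0,0,0.988,0.2],[0.042,0.276,0,0,0,0.988,0.2],[0.042,0.276,0,0,0,0.988,0.2],[0.042,0.276,0,0,0,0.988,0.2],[0.042,0.276,0,0,0,0.988,0.2]]
  ]
}}

```text
t: 5.2
ee_pos: [563.6, 10.2, 330.5]
orientation: [-2.932, -1.128, 0.001]
ft_force: [0.9, 0.4, -0.5]
width: 31.5
grasp_force: 30.0
```

Request:
{"op": "step_arm", "data": {
  "targets": [
    [[0.042,0.276,0,0,0,0.988,0.2],[0.042,0.276,0,0,0,0.988,0.2],[0.042,0.276,0,0,0,0.988,0.2],[0.042,0.276,0,0,0,0.988,0.2],[0.042,0.276,0,0,0,0.988,0.2]]
  ]
}}

```text
t: 5.82
ee_pos: [574.1, 79.2, 330.4]
orientation: [-2.695, -1.614, 0.001]
ft_force: [0.0, -0.2, -0.2]
width: 31.8
grasp_force: 30.0
```

Request:
{"op": "step_arm", "data": {
  "targets": [
    [[0.042,0.276,0,0,0,0.988,0.2],[0.042,0.276,0,0,0,0.988,0.2],[0.042,0.276,0,0,0,0.988,0.2],[0.042,0.276,0,0,0,0.988,0.2],[0.042,0.276,0,0,0,0.988,0.2]]
  ]
}}

```text
t: 6.45
ee_pos: [584.6, 148.2, 330.4]
orientation: [-2.378, -2.053, 0.001]
ft_force: [0.5, 0.2, -0.1]
width: 31.2
grasp_force: 30.0
```

Request:
{"op": "step_arm", "data": {
  "targets": [
    [[0.042,0.276,0,0,0,0.988,0.2],[0.042,0.276,0,0,0,0.988,0.2],[0.042,0.276,0,0,0,0.988,0.2],[0.042,0.276,0,0,0,0.988,0.2],[0.042,0.276,0,0,0,0.988,0.2]]
  ]
}}

```text
t: 7.08
ee_pos: [595.1, 217.2, 330.4]
orientation: [-1.99, -2.43, 0.001]
ft_force: [-0.7, 0.1, -0.6]
width: 31.4
grasp_force: 30.0
```

Request:
{"op": "step_arm", "data": {
  "targets": [
    [[0,0,0,0,0,0,0.2],[0,0,0,0,0,0,0.2],[0,0,0,0,0,0,0.2],[0,0,0,0,0,0,0.2],[0,0,0,0,0,0,0.2]]
  ]
}}

```text
t: 7.7
ee_pos: [595.2, 216.5, 330.7]
orientation: [1.994, 2.428, 0.0]
ft_force: [0.2, 0.7, -0.4]
width: 31.7
grasp_force: 30.0
```

Run:
```python
from m import *
T=cam('top');S=cam('side'); im=np.hstack([T['px'][130:250,110:250],S['px'][130:320,120:280][:120*190//190]] if 0 else [cv2.resize(T['px'][130:260,110:260],(400,347)),cv2.resize(S['px'][150:310,110:295],(400,347))])
cv2.imwrite('pics/c2.png',im[:,:,::-1])
from scipy.spatial.transform import Rotation as Ro
o=readout.get_obs(); R=Ro.from_rotvec(o['orientation']).as_matrix(); print(o['ee_pos'],np.degrees(np.arctan2(R[1,1],R[0,1])),R[:,2])
```

```text
[595.22966372 216.60829877 330.68813718] 11.211910077011567 [-1.06115580e-05 -2.87423942e-05 -1.00000000e+00]
```

View pics/c2.png

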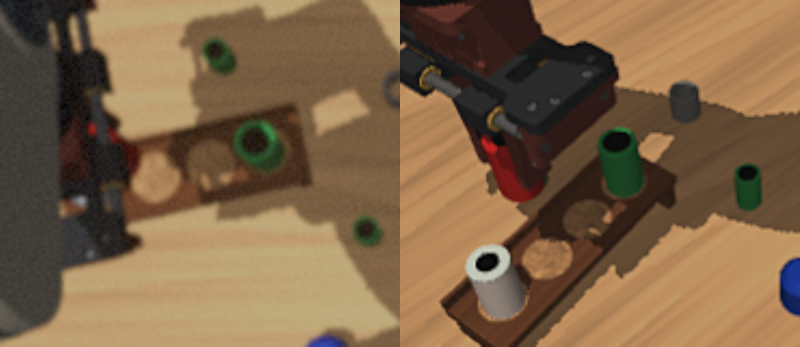

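Request:
{"op": "step_arm", "data": {
  "targets": [
    [[0,0,-0.45,0,0,0,0.2],[0,0,-0.45,0,0,0,0.2],[0,0,-0.45,0,0,0,0.2],[0,0,-0.35,0,0,0,0.2],[0,0,-0.1,0,0,0,0.2]]
  ]
}}

```text
t: 8.43
ee_pos: [594.9, 216.6, 239.5]
orientation: [-1.993, -2.427, 0.002]
ft_force: [1.0, 0.8, -0.1]
width: 31.4
grasp_force: 30.0
```

Request:
{"op": "step_arm", "data": {
  "targets": [
    [[0,0,-0.02,0,0,0,0.2],[0,0,0,0,0,0,0.2],[0,0,0,0,0,0,0.2],[0,0,0,0,0,0,0.2],[0,0,0,0,0,0,0.2]]
  ]
}}

```text
t: 9.05
ee_pos: [595.3, 216.8, 239.9]
orientation: [1.993, 2.428, 0.0]
ft_force: [0.2, -0.2, -0.7]
width: 31.4
grasp_force: 30.0
```

Request:
{"op": "step_arm", "data": {
  "targets": [
    [[0,0,0,0,0,0,0.73],[0,0,0,0,0,0,0.73],[0,0,0,0,0,0,0.73],[0,0,0,0,0,0,0.73],[0,0,0,0,0,0,0.73]]
  ]
}}

```text
t: 9.68
ee_pos: [595.2, 216.8, 239.7]
orientation: [1.993, 2.428, 0.0]
ft_force: [0.4, 0.4, -0.8]
width: 64.5
grasp_force: 0.0
```

Request:
{"op": "step_arm", "data": {
  "targets": [
    [[0,0,0.9,0,0,0,0.73],[0,0,0.9,0,0,0,0.73],[-0.088,-0.252,0,0,0,-0.988,0.73],[-0.088,-0.252,0,0,0,-0.988,0.73],[-0.088,-0.252,0,0,0,-0.988,0.73]]
  ]
}}

```text
t: 10.3
ee_pos: [581.8, 178.6, 329.9]
orientation: [2.236, 2.207, 0.0]
ft_force: [0.2, 0.1, 0.6]
width: 63.9
grasp_force: 0.0
```

Request:
{"op": "step_arm", "data": {
  "targets": [
    [[-0.088,-0.252,0,0,0,-0.988,0.73],[-0.088,-0.252,0,0,0,-0.988,0.73],[-0.088,-0.252,0,0,0,-0.988,0.73],[-0.088,-0.252,0,0,0,-0.988,0.73],[-0.088,-0.252,0,0,0,-0.988,0.73]]
  ]
}}

```text
t: 10.92
ee_pos: [559.8, 115.5, 329.7]
orientation: [-2.582, -1.79, 0.0]
ft_force: [0.2, 0.1, 0.2]
width: 64.2
grasp_force: 0.0
```

Request:
{"op": "step_arm", "data": {
  "targets": [
    [[-0.088,-0.252,0,0,0,-0.988,0.73],[-0.088,-0.252,0,0,0,-0.988,0.73],[-0.088,-0.252,0,0,0,-0.988,0.73],[-0.088,-0.252,0,0,0,-0.988,0.73],[-0.088,-0.252,0,0,0,-0.988,0.73]]
  ]
}}

```text
t: 11.55
ee_pos: [537.8, 52.5, 329.7]
orientation: [-2.85, -1.321, -0.0]
ft_force: [0.6, 0.0, 0.4]
width: 63.8
grasp_force: 0.0
```

Request:
{"op": "step_arm", "data": {
  "targets": [
    [[-0.088,-0.252,0,0,0,-0.988,0.73],[-0.088,-0.252,0,0,0,-0.988,0.73],[-0.088,-0.252,0,0,0,-0.988,0.73],[-0.088,-0.252,0,0,0,-0.988,0.73],[-0.088,-0.252,0,0,0,-0.988,0.73]]
  ]
}}

```text
t: 12.18
ee_pos: [515.9, -10.5, 329.8]
orientation: [3.035, 0.812, 0.0]
ft_force: [0.4, 0.3, 0.1]
width: 64.0
grasp_force: 0.0
```

Request:
{"op": "step_arm", "data": {
  "targets": [
    [[-0.088,-0.252,0,0,0,-0.988,0.73],[-0.088,-0.252,0,0,0,-0.988,0.73],[-0.088,-0.252,0,0,0,-0.988,0.73],[-0.088,-0.252,0,0,0,-0.988,0.73],[-0.088,-0.252,0,0,0,-0.988,0.73]]
  ]
}}

```text
t: 12.8
ee_pos: [493.8, -73.4, 329.8]
orientation: [3.129, 0.279, 0.0]
ft_force: [0.6, -0.4, 0.1]
width: 64.1
grasp_force: 0.0
```

Request:
{"op": "step_arm", "data": {
  "targets": [
    [[-0.088,-0.252,0,0,0,-0.988,0.73],[-0.088,-0.252,0,0,0,-0.988,0.73],[-0.088,-0.252,0,0,0,-0.988,0.73],[-0.088,-0.252,0,0,0,-0.988,0.73],[-0.088,-0.252,0,0,0,-0.988,0.73]]
  ]
}}

```text
t: 13.42
ee_pos: [471.8, -136.5, 329.8]
orientation: [3.131, -0.262, 0.0]
ft_force: [-0.1, -0.4, -0.4]
width: 64.4
grasp_force: 0.0
```

Request:
{"op": "step_arm", "data": {
  "targets": [
    [[0,0,0,0,0,0,0.73],[0,0,0,0,0,0,0.73],[0,0,0,0,0,0,0.73],[0,0,0,0,0,0,0.73],[0,0,0,0,0,0,0.73]]
  ]
}}

```text
t: 14.05
ee_pos: [472.1, -135.8, 329.7]
orientation: [-3.131, 0.257, 0.0]
ft_force: [-0.9, 0.6, -0.1]
width: 64.1
grasp_force: 0.0
```

Run:
```python
from m import *
T=cam('top');S=cam('side'); im=np.hstack([cv2.resize(T['px'][130:260,110:260],(400,347)),cv2.resize(S['px'][130:310,110:410],(400,240))[:240]] if 0 else [cv2.resize(T['px'][130:260,110:260],(400,347)),cv2.resize(S['px'][100:310,150:392],(400,347))])
cv2.imwrite('pics/c3.png',im[:,:,::-1])
# yellow dark top in side view
p=proj(S,(472,-136.3,60)); print(p); L=S['px'].astype(int); m=((L[:,:,0]>110)&(L[:,:,1]>100)&(L[:,:,2]<60)); ys,xs=np.where(m); print(len(xs),xs.min(),xs.max(),ys.min(),ys.max()) if len(xs) else 0
```

```text
[367.71303773 191.97877886]
73 360 376 129 197
```

View pics/c3.png

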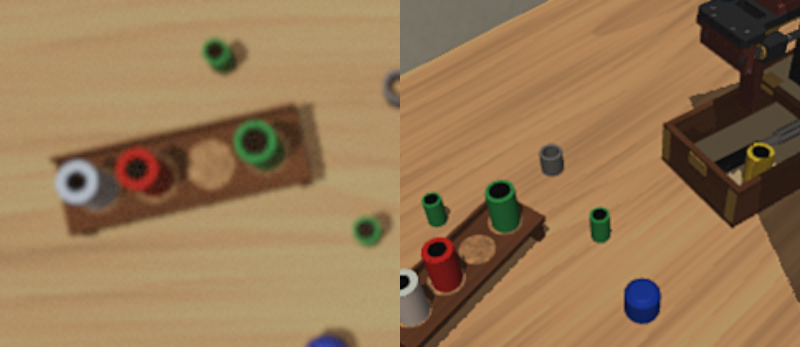

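Red stands upright on its place in the row (crop pixel 137,168), and yellow has not moved. Descending on yellow: 119 mm.

Request:
{"op": "step_arm", "data": {
  "targets": [
    [[0,0,-0.6,0,0,0,0.73],[0,0,-0.6,0,0,0,0.73],[0,0,-0.6,0,0,0,0.73],[0,0,-0.56,0,0,0,0.73],[0,0,0,0,0,0,0.73]]
  ]
}}

```text
t: 14.78
ee_pos: [471.3, -135.8, 210.2]
orientation: [-3.13, 0.258, 0.006]
ft_force: [0.3, -0.3, 0.5]
width: 64.0
grasp_force: 0.0
```

Request:
{"op": "step_arm", "data": {
  "targets": [
    [[0,0,0,0,0,0,0.2],[0,0,0,0,0,0,0.2],[0,0,0,0,0,0,0.2],[0,0,0,0,0,0,0.2],[0,0,0,0,0,0,0.2]]
  ]
}}

```text
t: 15.4
ee_pos: [472.3, -136.2, 212.4]
orientation: [3.131, -0.258, 0.002]
ft_force: [-0.5, 0.2, 7.2]
width: 32.0
grasp_force: 30.0
```

Request:
{"op": "step_arm", "data": {
  "targets": [
    [[0,0,0.8,0,0,0,0.2],[0,0,0.8,0,0,0,0.2],[0,0,0.8,0,0,0.988,0.2],[0.098,0.228,0,0,0,0.988,0.2],[0.098,0.228,0,0,0,0.988,0.2]]
  ]
}}

```text
t: 16.02
ee_pos: [481.8, -113.1, 332.5]
orientation: [3.14, 0.069, 0.002]
ft_force: [0.2, 1.0, -0.8]
width: 31.6
grasp_force: 30.0
```

Request:
{"op": "step_arm", "data": {
  "targets": [
    [[0.098,0.228,0,0,0,0.988,0.2],[0.098,0.228,0,0,0,0.988,0.2],[0.098,0.228,0,0,0,0.988,0.2],[0.098,0.228,0,0,0,0.988,0.2],[0.098,0.228,0,0,0,0.988,0.2]]
  ]
}}

```text
t: 16.65
ee_pos: [506.3, -55.8, 331.6]
orientation: [-3.082, -0.608, 0.0]
ft_force: [-0.1, -0.9, -0.7]
width: 31.4
grasp_force: 30.0
```

Request:
{"op": "step_arm", "data": {
  "targets": [
    [[0.098,0.228,0,0,0,0.988,0.2],[0.098,0.228,0,0,0,0.988,0.2],[0.098,0.228,0,0,0,0.988,0.2],[0.098,0.228,0,0,0,0.988,0.2],[0.098,0.228,0,0,0,0.988,0.2]]
  ]
}}

```text
t: 17.27
ee_pos: [530.8, 1.1, 331.6]
orientation: [-2.932, -1.128, 0.001]
ft_force: [0.2, 0.4, -1.4]
width: 31.7
grasp_force: 30.0
```

Request:
{"op": "step_arm", "data": {
  "targets": [
    [[0.098,0.228,0,0,0,0.988,0.2],[0.098,0.228,0,0,0,0.988,0.2],[0.098,0.228,0,0,0,0.988,0.2],[0.098,0.228,0,0,0,0.988,0.2],[0.098,0.228,0,0,0,0.988,0.2]]
  ]
}}

```text
t: 17.9
ee_pos: [555.2, 58.1, 331.6]
orientation: [-2.695, -1.614, 0.001]
ft_force: [0.2, 0.5, 0.2]
width: 31.6
grasp_force: 30.0
```

Request:
{"op": "step_arm", "data": {
  "targets": [
    [[0.098,0.228,0,0,0,0.988,0.2],[0.098,0.228,0,0,0,0.988,0.2],[0.098,0.228,0,0,0,0.988,0.2],[0.098,0.228,0,0,0,0.988,0.2],[0.098,0.228,0,0,0,0.988,0.2]]
  ]
}}

```text
t: 18.52
ee_pos: [579.7, 115.1, 331.5]
orientation: [-2.378, -2.053, 0.001]
ft_force: [0.0, 1.1, -1.0]
width: 31.2
grasp_force: 30.0
```

Request:
{"op": "step_arm", "data": {
  "targets": [
    [[0.098,0.228,0,0,0,0.988,0.2],[0.098,0.228,0,0,0,0.988,0.2],[0.098,0.228,0,0,0,0.988,0.2],[0.098,0.228,0,0,0,0.988,0.2],[0.098,0.228,0,0,0,0.988,0.2]]
  ]
}}

```text
t: 19.15
ee_pos: [604.2, 172.1, 331.5]
orientation: [-1.99, -2.43, 0.001]
ft_force: [-0.1, -0.1, -1.3]
width: 31.6
grasp_force: 30.0
```

Request:
{"op": "step_arm", "data": {
  "targets": [
    [[0,0,0,0,0,0,0.2],[0,0,0,0,0,0,0.2],[0,0,0,0,0,0,0.2],[0,0,0,0,0,0,0.2],[0,0,0,0,0,0,0.2]]
  ]
}}

```text
t: 19.77
ee_pos: [604.3, 171.5, 331.7]
orientation: [1.994, 2.428, 0.0]
ft_force: [-0.3, 0.2, -1.1]
width: 31.6
grasp_force: 30.0
```

Request:
{"op": "step_arm", "data": {
  "targets": [
    [[0,0,-0.45,0,0,0,0.2],[0,0,-0.45,0,0,0,0.2],[0,0,-0.45,0,0,0,0.2],[0,0,-0.37,0,0,0,0.2],[0,0,-0.11,0,0,0,0.2]]
  ]
}}

```text
t: 20.4
ee_pos: [603.8, 171.6, 240.2]
orientation: [-1.992, -2.427, 0.004]
ft_force: [-12.8, -3.9, 34.9]
width: 31.7
grasp_force: 30.0
```

Request:
{"op": "step_arm", "data": {
  "targets": [
    [[0,0,0,0,0,0,0.2],[0,0,0,0,0,0,0.2],[0,0,0,0,0,0,0.2],[0,0,0,0,0,0,0.2],[0,0,0,0,0,0,0.2]]
  ]
}}

```text
t: 21.02
ee_pos: [604.4, 171.8, 240.3]
orientation: [1.993, 2.428, 0.0]
ft_force: [0.0, -0.1, 0.3]
width: 31.3
grasp_force: 30.0
```

Request:
{"op": "step_arm", "data": {
  "targets": [
    [[0,0,0,0,0,0,0.73],[0,0,0,0,0,0,0.73],[0,0,0,0,0,0,0.73],[0,0,0,0,0,0,0.73],[0,0,0,0,0,0,0.73]]
  ]
}}

```text
t: 21.65
ee_pos: [604.3, 171.7, 240.2]
orientation: [-1.993, -2.428, 0.0]
ft_force: [-0.1, -0.4, 0.6]
width: 64.2
grasp_force: 0.0
```

Request:
{"op": "step_arm", "data": {
  "targets": [
    [[0,0,0.9,0,0,0,0.73],[0,0,0.9,0,0,0,0.73],[-0.2,-0.6,0,0,0,0,0.73],[-0.2,-0.6,0,0,0,0,0.73],[-0.2,-0.6,0,0,0,0,0.73]]
  ]
}}

```text
t: 22.28
ee_pos: [573.9, 81.0, 330.4]
orientation: [1.993, 2.428, 0.0]
ft_force: [0.0, -0.2, 0.1]
width: 63.8
grasp_force: 0.0
```

Run:
```python
from m import *
T=cam('top');S=cam('side'); im=np.hstack([cv2.resize(T['px'][190:270,280:400],(400,267)),cv2.resize(S['px'][180:310,125:320],(400,267))])
cv2.imwrite('pics/c4.png',im[:,:,::-1])
g=T['px'].max(2); y0,y1,x0,x1=218,248,306,360
hm=(g[y0:y1,x0:x1]<62).astype(np.uint8); n,l,s,c=cv2.connectedComponentsWithStats(hm); k=1+s[1:,4].argmax(); ys,xs=np.where(l==k); print(s[k])
for z in (17,):
  P=np.array([onz(T,a+x0,b+y0,z)[:2] for a,b in zip(xs,ys)]); m=P.mean(0); w,V=np.linalg.eigh(np.cov((P-m).T)); q=(P-m)@V[:,1]; print(m,V[:,1],np.degrees(np.arctan2(*V[:,1])),q.min(),q.max())
```

```text
[  8   8  38  13 242]
[ 508.67980286 -138.32645785] [0.18034294 0.98360379] 10.389735667349738 -41.011300655472645 41.72736698503056
```

View pics/c4.png

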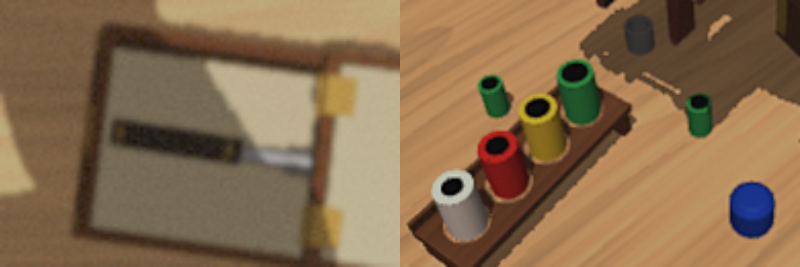

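Side crop: white, red, yellow and green stand in a neat upright row. Top crop: the reamer handle runs from (115,132) to (240,152). Its centre measures (508.7,-138), yaw -10.4°, length 83 mm (expected 85). I will grasp about 9 mm towards the neck from the handle's middle.

Request:
{"op": "step_arm", "data": {
  "targets": [
    [[-0.134,-0.457,0,0,0,-0.54,0.55],[-0.134,-0.457,0,0,0,-0.54,0.55],[-0.134,-0.457,0,0,0,-0.54,0.55],[-0.134,-0.457,0,0,0,-0.54,0.55],[-0.134,-0.457,0,0,0,-0.54,0.55]]
  ]
}}

```text
t: 23.0
ee_pos: [541.1, -32.6, 330.3]
orientation: [2.214, 2.229, 0.001]
ft_force: [-0.3, 0.6, -0.1]
width: 48.7
grasp_force: 0.0
```

Request:
{"op": "step_arm", "data": {
  "targets": [
    [[-0.134,-0.457,0,0,0,-0.54,0.55],[-0.134,-0.457,0,0,0,-0.54,0.55],[-0.134,-0.457,0,0,0,-0.54,0.55],[-0.134,-0.457,0,0,0,-0.54,0.55],[-0.134,-0.457,0,0,0,-0.54,0.55]]
  ]
}}

```text
t: 23.62
ee_pos: [507.7, -147.0, 330.3]
orientation: [2.414, 2.01, 0.001]
ft_force: [0.6, 1.1, 0.0]
width: 48.3
grasp_force: 0.0
```

Request:
{"op": "step_arm", "data": {
  "targets": [
    [[0,0,-0.6,0,0,0,0.55],[0,0,-0.6,0,0,0,0.55],[0,0,-0.3,0,0,0,0.55],[0,0,0,0,0,0,0.55],[0,0,0,0,0,0,0.55]]
  ]
}}

```text
t: 24.25
ee_pos: [507.9, -146.7, 255.9]
orientation: [2.412, 2.011, 0.001]
ft_force: [-0.5, 0.5, 0.3]
width: 48.3
grasp_force: 0.0
```

Request:
{"op": "step_arm", "data": {
  "targets": [
    [[0,0,-0.45,0,0,0,0.55],[0,0,-0.45,0,0,0,0.55],[0,0,-0.25,0,0,0,0.55],[0,0,-0.09,0,0,0,0.55],[0,0,0,0,0,0,0.55]]
  ]
}}

```text
t: 24.88
ee_pos: [507.6, -146.8, 193.6]
orientation: [2.413, 2.011, 0.0]
ft_force: [-0.1, 0.1, 1.0]
width: 48.1
grasp_force: 0.0
```

Request:
{"op": "step_arm", "data": {
  "targets": [
    [[0,0,0,0,0,0,0],[0,0,0,0,0,0,0],[0,0,0,0,0,0,0],[0,0,0,0,0,0,0],[0,0,0,0,0,0,0]]
  ]
}}

```text
t: 25.5
ee_pos: [507.4, -146.8, 193.4]
orientation: [2.413, 2.011, 0.0]
ft_force: [-0.4, 0.4, 3.2]
width: 17.9
grasp_force: 30.0
```

Request:
{"op": "step_arm", "data": {
  "targets": [
    [[0,0,0,0,0,0,0],[0,0,0,0,0,0,0],[0,0,0,0,0,0,0],[0,0,0,0,0,0,0],[0,0,0,0,0,0,0]]
  ]
}}

```text
t: 26.12
ee_pos: [507.4, -146.8, 193.4]
orientation: [2.413, 2.011, 0.0]
ft_force: [-0.3, 0.6, 6.6]
width: 17.6
grasp_force: 30.0
```

Request:
{"op": "step_arm", "data": {
  "targets": [
    [[0,0,0.04,0,0,0,0],[-0.043,-0.236,0.188,0.934,-0.171,0,0],[-0.045,-0.248,0.172,0.934,-0.171,0,0],[-0.047,-0.258,0.156,0.934,-0.171,0,0],[0,0,0,0,0,0,0]]
  ]
}}

```text
t: 26.75
ee_pos: [500.4, -184.8, 221.0]
orientation: [-2.311, -1.923, -0.23]
ft_force: [-0.1, -0.4, -2.4]
width: 17.8
grasp_force: 30.0
```

Run:
```python
from m import *
T=cam('top');S=cam('side'); im=np.hstack([cv2.resize(T['px'][180:290,270:460],(400,232)),cv2.resize(S['px'][90:260,280:480],(400,340))[:232]] if 0 else [cv2.resize(T['px'][170:300,270:440],(400,306)),cv2.resize(S['px'][100:250,290:486],(400,306))])
cv2.imwrite('pics/c5.png',im[:,:,::-1]); o=readout.get_obs(); print(o['qpos'].round(2),o['moment'].round(2))
```

```text
[-0.42  0.59  1.92  0.3   0.71 -0.47] [-0.06 -0.04  0.02]
```

View pics/c5.png

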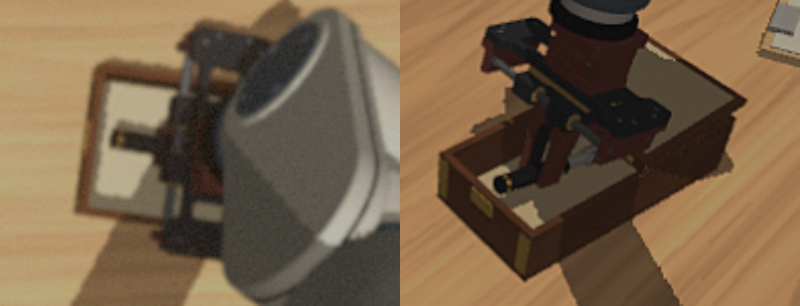

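The tool is tilting cleanly: the butt is rising (right crop at 503,183), and the force reads only the tool's weight. Finishing the tilt, then drawing it out along its axis.

Request:
{"op": "step_arm", "data": {
  "targets": [
    [[-0.049,-0.268,0.136,0.934,-0.171,0,0],[-0.051,-0.277,0.12,0.934,-0.171,0,0],[0,0,0,0,0,0,0],[0,0,0,0,0,0,0],[0,0,0,0,0,0,0]]
  ]
}}

```text
t: 27.48
ee_pos: [495.5, -210.2, 233.4]
orientation: [-2.231, -1.862, -0.371]
ft_force: [0.3, 0.3, -2.4]
width: 17.7
grasp_force: 30.0
```

Request:
{"op": "step_arm", "data": {
  "targets": [
    [[0.037,0.205,0.071,0,0,0,0],[0.075,0.409,0.143,0,0,0,0],[0.075,0.409,0.143,0,0,0,0],[0.037,0.205,0.071,0,0,0,0],[0,0,0,0,0,0,0]]
  ]
}}

```text
t: 28.1
ee_pos: [507.0, -148.6, 255.7]
orientation: [-2.231, -1.863, -0.374]
ft_force: [-0.8, -0.6, -2.4]
width: 17.4
grasp_force: 30.0
```

Run:
```python
from m import *
T=cam('top');S=cam('side'); im=np.hstack([cv2.resize(T['px'][170:300,270:440],(400,306)),cv2.resize(S['px'][100:250,290:486],(400,306))])
cv2.imwrite('pics/c6.png',im[:,:,::-1]); o=readout.get_obs(); print(o['qpos'].round(2),o['ft_force'].round(1))
```

```text
[-0.39  0.53  1.92  0.45  0.82 -0.54] [-0.1 -0.6 -1.9]
```

View pics/c6.png

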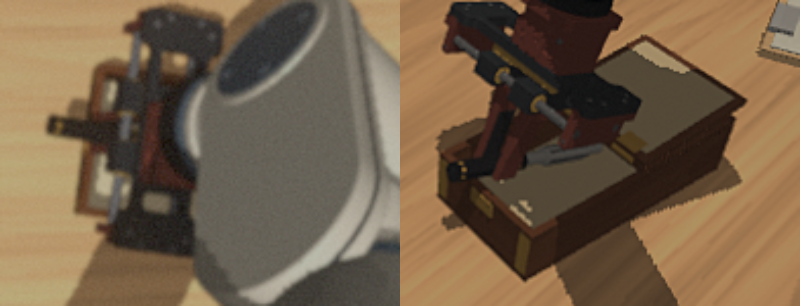

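It is free of the end wall and coming out without contact. Drawing out another 50 mm, then lifting.

Request:
{"op": "step_arm", "data": {
  "targets": [
    [[0.037,0.205,0.071,0,0,0,0],[0.075,0.409,0.143,0,0,0,0],[0.06,0.33,0.115,0,0,0,0],[0,0,0,0,0,0,0],[0,0,0,0,0,0,0]]
  ]
}}

```text
t: 28.82
ee_pos: [515.4, -102.6, 271.6]
orientation: [-2.232, -1.861, -0.373]
ft_force: [0.1, 0.3, -2.2]
width: 17.6
grasp_force: 30.0
```

Request:
{"op": "step_arm", "data": {
  "targets": [
    [[0,0,0.25,0,0,0,0],[0,0,0.5,0,0,0,0],[0,0,0.6,0,0,0,0],[0,0,0.6,0,0,0,0],[0,0,0.35,0,0,0,0]]
  ]
}}

```text
t: 29.45
ee_pos: [515.4, -103.0, 388.6]
orientation: [-2.234, -1.862, -0.375]
ft_force: [0.4, 0.2, -2.3]
width: 17.7
grasp_force: 30.0
```

Request:
{"op": "step_arm", "data": {
  "targets": [
    [[0,0,0,0,0,0,0],[-0.04,-0.2,0,0,0,0,0],[-0.07,-0.4,0,0,0,0,0],[-0.07,-0.4,0,0,0,0,0],[-0.04,-0.2,0,0,0,0,0]]
  ]
}}

```text
t: 30.08
ee_pos: [504.0, -163.9, 385.9]
orientation: [-2.233, -1.859, -0.373]
ft_force: [0.0, -0.7, -2.1]
width: 17.3
grasp_force: 30.0
```

Request:
{"op": "step_arm", "data": {
  "targets": [
    [[0,0,0,0,0,0,0],[0,0,0,0,0,0,0],[0,0,0,0,0,0,0],[0,0,0,0,0,0,0],[0,0,0,0,0,0,0]]
  ]
}}

```text
t: 30.7
ee_pos: [504.4, -162.2, 386.7]
orientation: [-2.232, -1.861, -0.373]
ft_force: [-0.3, -0.6, -2.4]
width: 17.4
grasp_force: 30.0
```

Run:
```python
from m import *
T=cam('top');S=cam('side'); im=np.hstack([cv2.resize(T['px'][130:290,110:410],(400,213)),cv2.resize(S['px'][50:320,120:490],(400,292))[:213]] if 0 else [cv2.resize(T['px'][130:300,110:410],(400,280)),cv2.resize(S['px'][30:300,120:506],(400,280))])
cv2.imwrite('pics/c7.png',im[:,:,::-1]); o=readout.get_obs(); print(o['qpos'].round(2),o['ft_force'].round(1),o['qvel'].round(3))
```

```text
[-0.41  0.33  1.85  0.37  1.08 -0.42] [-0.1 -1.  -3.4] [-0.002  0.     0.001 -0.001  0.001  0.001]
```

View pics/c7.png

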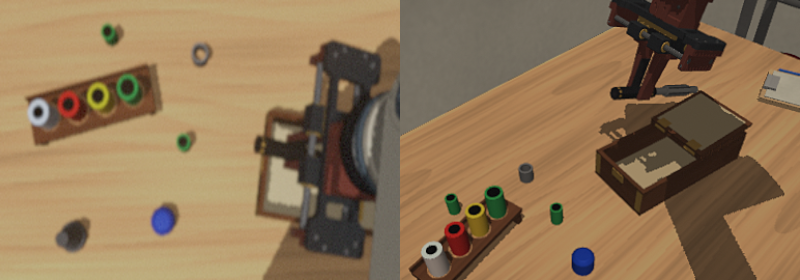

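The reamer is held by its handle above the box, clear and steady. All four slugs stand in a row, and the other objects have not been touched. Handing in.

```bash
python3 -c "
from workcell import ctrl
print(ctrl.close_job())"
```

```text
the job is handed in; nothing more can be done
None
```

I handed the job in at about 31 s: the red and yellow slugs stand on the shelf in a neat upright row of four, and the reamer is held steady by its handle, its lowest point (the nose) about 95 mm above the box's top board.

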